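Dump a weighed pulley through the tipping bucket

ROBOT

A 6-joint arm with a two-finger parallel gripper is mounted at the origin on the work surface. World frame = base frame: x ahead of the robot, y to its left, z up, the work surface at z = 0. Lengths are in m, angles in rad, forces in N, time in s.
With the tool pointing down it reaches from about 0.375 to 0.975 m from the base axis. Payload 3.8 kg.
Tool frame: the origin (TCP) lies between the finger pads; the fingertips stand 22 mm ahead of it and the grasp point (between the pads) lies 3 mm ahead of it; z points along the fingers, y is the direction in which the jaws open and shut (so a half turn about z gives the same grasp; the last joint's range is limited). The gripper opens to 85 mm and grips with 20 to 120 N. Pads are 22 mm wide; open, the fingers measure 114 mm over their backs; the gripper's body (76 mm by 85 mm) begins 54 mm behind the grasp point. The pads swing forward as they close: fully open they stand 13 mm farther back than shut.
Start: joints at [1.279, 0.264, 1.604, -0, 1.274, -0.037], TCP at [0.17, 0.653, 0.253] pointing down, gripper open.
Joint ranges: [-2.63, 2.63], [-0.94, 2.18], [0.31, 2.57], [-1.31, 4.45], [0, 2.66], [-2.55, 2.55]. Speed limits (rad/s): [2.57, 2.57, 3.14, 3.14, 3.14, 3.14].

INTERFACE

Orientations are given as a rotation vector (axis times angle).
In Python, from workcell import * gives the robot as it stands.
- The arm moves only by the tool step_arm, never from a script. Its argument "motion" is a list that holds one entry, the list of rows, each a list of 7 numbers: the finger opening in m, from 0 to 0.0854, then the shift along the world's x, y, z in m, then the turn, a rotation vector about the world's x, y, z in degrees. A call has exactly 8 rows; each row is the pose to reach, as a shift and turn from the pose measured when the call began; what a row does not reach only later rows make up. A row lasts 1/8 s, in which the tool goes at most 62.5 mm and 10.7 degrees, less where a joint would pass 70% of its speed; a pose out of reach is approached as far as the arm can. A call with a gripper value outside its range is refused whole. The fingers move at their own pace and stop on an object; "newtons" is the grip in N (left out, the last holds). Time passes only in rows, so rows that repeat a pose let the fingers close, or fill a call up. It gives the time, the measured TCP pose, the force and the opening at its end, in the units of the state.
- read_state(): the state, without advancing time (a new reading comes with each control period).
- read_camera(name): name is "scene" or "top" or "wrist"; returns (picture, depth): 480x640x3 uint8, blue, green, red; 480x640 float32, m along the optical axis (not along the pixel's ray), 0 where there is no reading.
- get_calibration(name): a dict with "K" (3x3 intrinsics, pixels), "world_from_camera" (4x4, takes a point from camera to world coordinates). Camera axes: x right, y down, z forward; pixel columns grow to the right and rows downward; lengths in m; the calibration is good to about 2 mm. The wrist camera is an equidistant fisheye: a pixel r from the principal point sees the ray r / f radians off the axis. A picture is of the moment at which its call begins: read the wrist's pose just before it. get_calibration takes no time and is no camera call; for the wrist camera it gives the pose at the moment of the call.
- finish_job(): hands the job in, once; it reports no verdict.
Trained networks look in the newest picture that a camera, given by its name, has taken for a name from the list of things; names that differ only in an ending like _2 or _b are one class to them, and where a whole thing is asked for, a point or a joint stands for the part that bears it (a point fixed in the world has none). Each returns a list of dicts, best first, with "score" (0 to 1); they miss things now and then, are a little off and sometimes report something else, mostly with a low value. They report only what shows in the picture. A call takes as long as a camera call.
- spot_in(camera, thing): "xyz" ([x, y, z] in m, in the coordinates of the camera as it stood for that picture, good to about 4 mm: the middle of the surface that is visible of it).
- regions_of(camera, thing): "region" (480x640 bool, what is visible of it).
The state is a dict: "time": time; "q": joint angles; "joint_vel": joint speeds; "joint_torque": joint torques, N m; "tool_pos": TCP position; "tcp_rot": TCP orientation; "wrist_force": force on the tool from outside, world axes, zero at the start; "torque": the same for the moment, N m; "width": opening from 0.0 (shut) to 1.0 (fully open).
Only numpy, scipy, OpenCV 4.12 (cv2) and the standard library are available. Lean on these libraries where they do the work, as an engineer would, in place of code of your own. Each camera call takes 0.05 s, during which the arm holds its last target. There are 200 camera calls.

TASK

Take the aluminium pulley off the scale, stand it upright in the tipping bucket under the readout hood and let go of it. Then push the bucket from behind, past its latch and right over, so that it dumps the pulley into the blue tote, and let the bucket swing fully back home. Leave the bottle, the tape roll and the small carton where they are.

Things in the scene. Friction and masses are not known exactly. Their poses are not given: they have to be found in the camera images.
- pulley: Loose aluminium timing pulley standing upright on the scale, 62 mm across its two flanges, 68 mm tall, about 0.3 kg: the lower 32 mm is the toothed part with flanges, above it rises a plain round hub 36 mm across and 36 mm tall, which is the place to grip. Origin at the centre of its underside, z up along its axis.
- scale: Fixed dark grey parcel scale, platform 260 x 240 mm, its top 70 mm above the table. Origin at table level under the platform's centre; a low display unit (40 mm tall) stands on its -x side, reaching 168 mm from the origin.
- station: Fixed tipping-bucket station. Origin at table level right under the bucket's hinge; x axis points from the bucket to the tote (away from the robot), y along the hinge, z up. Steel cheeks 6 mm thick stand at y = +-66 mm: at x -25 to 25 mm, 177 mm high, and at x 30 to 48 mm, up to the hood.
- bucket (a joint): Angle of the aluminium bucket about the hinge: 0 = home (latched), grows as its top goes over towards the tote, stop at 1.25 rad. A spring always drives it back and a latch holds the first 0.15 rad: about 9 N on the pad to break out, then about 5 N. It snaps home by itself when freed. The pulley falls out at about 0.6 to 1.0 rad; take it to about 1.1.
- bucket_seat (a point): Middle of the bucket's floor, where the pulley's underside goes; turns with the bucket. The bucket is a scoop open to the top and the tote: at home the floor is 97 mm long (47 mm behind to 50 mm ahead of this point), 90 mm wide inside, rising 8 degrees towards the tote; side walls 28 mm high, back wall (robot's side) up to 250 mm above the table.
- push_pad (a point): Centre of the outer face of the red push pad (70 mm wide, 44 mm tall) on the back of the bucket; moves with it. At home it is 55 mm behind the hinge, 62 mm above it, facing station -x; at angle a the face has turned by a, to look backwards and up. Push it towards station +x along the arc about the hinge.
- hinge_mid (a point): Middle of the hinge line of the bucket, 160 mm above the table; it does not move.
- tote_in (a point): Centre of the floor of the fixed blue tote beyond the bucket: inside 190 mm along the station's x, 180 mm along y, walls 80 mm high; 152 mm from the station's origin along its x axis. Axes as the station's.
- bottle: Loose clear bottle with a red cap, 62 mm across, 200 mm tall, standing. Leave alone. Origin at the centre of its underside.
- tape: Loose roll of yellow tape lying flat, 96 mm across, 48 mm high. Leave alone. Origin at the centre of its underside.
- carton: Loose cardboard carton 80 x 70 x 60 mm. Leave alone. Origin at the centre of its underside.
- hood_edge (a point): Middle of the lower edge, on the robot's side, of the fixed hood and readout (138 mm wide; over station x 32 to 92 mm, underside 315 mm up, top 373 mm). It overhangs the path of a tool pushing the bucket: an upright gripper runs into it before the bucket has tipped; one tilted about 40 degrees, fingers pointing down and to station +x, passes below.

How it is judged:
By the outcome, as a careful person would: the job done as asked, in the order asked, and still so for the second after the job is handed in, with the robot touching nothing.
It also fails if it takes over 64 s, if anything falls off the work surface, if the arm or the gripper's body presses on something with over 40 N, if the wrist force passes 120 N, or if a joint passes its speed limit or range.

## Working session

There is one attempt and no reset: what is moved stays moved. The work goes in short steps, Python scripts to look and compute and a tool call to move; the robot and the scene stay as the last step left them, time stands still between calls to the robot, and variables do not carry over. Pictures are saved under pics/ and viewed, on a budget of 10 in all, crops included, one or two more only if the job needs it, and the job is handed in when it is done.

Besides the shell and the picture viewer there is one more tool, called as a command line: name --argument value ..., lists and objects as JSON in quotes. step_arm: Moves the arm, as the interface text tells. Its arguments: {"type":"object","properties":{"motion":{"type":"array"},"newtons":{"type":"number"}},"required":["motion"]}

```bash
mkdir -p pics; cat > h.py <<'E'
from workcell import *
import numpy as np, cv2
def spots(cam, things):
    T=get_calibration(cam)["world_from_camera"]; T=np.array(T)
    for t in things:
        for d in spot_in(cam,t)[:2]:
            p=T@np.r_[d["xyz"],1]
            print(cam,t,round(d["score"],2),p[:3].round(4))
def cloud(cam,depth,mask):
    c=get_calibration(cam);K=np.array(c["K"]);T=np.array(c["world_from_camera"])
    v,u=np.nonzero(mask&(depth>0));z=depth[v,u]
    P=np.c_[(u-K[0,2])/K[0,0]*z,(v-K[1,2])/K[1,1]*z,z,np.ones(len(z))]
    return (P@T.T)[:,:3]
E
python3 - <<'E'
from h import *
s=read_state();print({k:np.round(v,3) for k,v in s.items()})
ims=[]
for c in ("scene","top"):
    im,d=read_camera(c);ims.append(im);np.save(f"pics/{c}.npy",d)
    cal=get_calibration(c);print(np.round(cal["world_from_camera"],3).tolist())
    spots(c,["pulley","scale","bucket","push_pad","tote_in","bottle","tape","carton","hood_edge"])
for c,i in zip("st",ims): cv2.imwrite(f"pics/{c}1.png",i)
cv2.imwrite("pics/both.png",cv2.resize(np.vstack([ims[0],ims[1]]),(450,600)) if 0 else ims[0])
for c in ("scene","top"):
    d=np.load(f"pics/{c}.npy")
    for t in ("pulley","push_pad","bucket","tote_in","station"):
        for r in regions_of(c,t)[:1]:
            P=cloud(c,d,r["region"]); 
            if len(P)>10: 
                np.save(f"pics/{c}_{t}.npy",P)
                print(c,t,len(P),round(r["score"],2),np.percentile(P,[2,50,98],axis=0).round(3).tolist())
E
```

```text
{'time': np.float64(0.0), 'q': array([ 1.279,  0.265,  1.605,  0.   ,  1.274, -0.037]), 'joint_vel': array([ 0.001, -0.   ,  0.001, -0.001,  0.   , -0.001]), 'joint_torque': array([-2.0000e-03, -5.1512e+01, -3.6731e+01, -0.0000e+00,  1.3000e-02,
        0.0000e+00]), 'tool_pos': array([0.17 , 0.653, 0.252]), 'tcp_rot': array([-3.990e-01, -3.116e+00,  3.000e-03]), 'wrist_force': array([ 0.752, -0.205, -0.384]), 'torque': array([-0.064,  0.002, -0.002]), 'width': np.float64(1.001)}
[[0.603, 0.529, -0.597, 1.318], [0.798, -0.39, 0.46, -0.527], [0.01, -0.754, -0.657, 1.0], [0.0, 0.0, 0.0, 1.0]]
scene pulley 0.97 [0.5772 0.2438 0.1084]
scene scale 0.74 [0.5733 0.2092 0.0674]
scene scale 0.18 [0.4187 0.0054 0.029 ]
scene bucket 0.63 [ 0.4801 -0.2251  0.1811]
scene push_pad 0.6 [ 0.4792 -0.2197  0.185 ]
scene tote_in 0.65 [ 0.6315 -0.1873  0.0224]
scene tote_in 0.52 [ 0.626  -0.      0.0571]
scene bottle 0.98 [ 0.7984 -0.0079  0.1125]
scene tape 0.77 [0.4134 0.003  0.0297]
scene carton 0.95 [ 0.6267 -0.0029  0.0606]
scene hood_edge 0.97 [ 0.5671 -0.2038  0.0612]
[[0.078, -0.972, 0.224, 0.40
[... 681 characters left out ...]
8, -0.223, 0.182], [0.54, -0.167, 0.248]]
scene bucket 2266 0.56 [[0.44, -0.278, 0.169], [0.481, -0.223, 0.183], [0.54, -0.168, 0.249]]
scene tote_in 11572 0.88 [[0.528, -0.297, 0.004], [0.632, -0.187, 0.024], [0.75, -0.087, 0.082]]
scene station 22196 0.82 [[0.417, -0.296, 0.004], [0.565, -0.206, 0.058], [0.747, -0.09, 0.374]]
top pulley 729 0.93 [[0.537, 0.224, 0.073], [0.56, 0.244, 0.104], [0.592, 0.276, 0.141]]
top push_pad 2984 0.71 [[0.43, -0.274, 0.17], [0.479, -0.226, 0.18], [0.528, -0.171, 0.25]]
top tote_in 6028 0.67 [[0.533, -0.276, 0.004], [0.672, -0.172, 0.009], [0.742, -0.087, 0.082]]
top station 15848 0.75 [[0.406, -0.283, 0.004], [0.54, -0.196, 0.081], [0.736, -0.097, 0.375]]
```

View pics/s1.png

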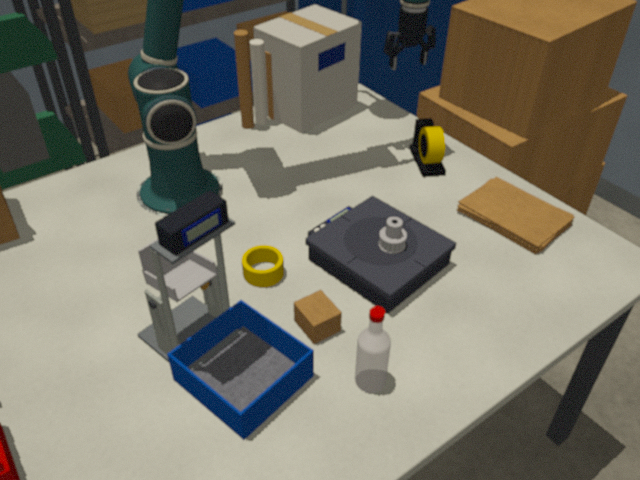

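View pics/t1.png

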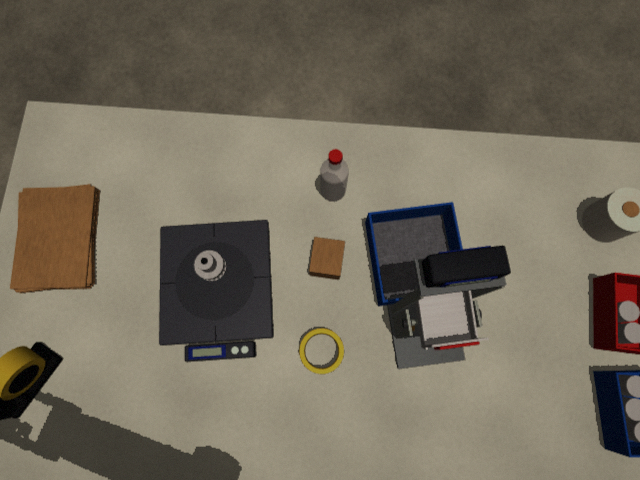

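The scene view shows the pulley on the scale at (392,235) and the station with its hood at (195,225); the blue tote is at (240,365). In the top view they are at (208,263), (465,265) and (415,245). The tape, carton and bottle stand between the scale and the station. Next I fit the station pose and the hub axis.

```bash
python3 - <<'E'
from h import *
for c in ("scene","top"):
    print(c)
    P=np.load(f"pics/{c}_station.npy"); 
    H=P[(P[:,2]>.366)&(P[:,2]<.385)]
    r=cv2.minAreaRect((H[:,:2]*1000).astype(np.float32));print("hood",len(H),r,H[:,2].mean())
    Q=np.load(f"pics/{c}_tote_in.npy");R=Q[(Q[:,2]>.076)&(Q[:,2]<.09)]
    r=cv2.minAreaRect((R[:,:2]*1000).astype(np.float32));print("rim",len(R),r)
    p=np.load(f"pics/{c}_pulley.npy");t=p[p[:,2]>.134]
    print("hubtop",len(t),(t[:,:2].min(0)+t[:,:2].max(0))/2,np.ptp(t[:,:2],axis=0),t[:,2].max())
    f=p[(p[:,2]>.095)&(p[:,2]<.106)];print("flange",len(f),(f[:,:2].min(0)+f[:,:2].max(0))/2,np.ptp(f[:,:2],axis=0))
    b=np.load(f"pics/{c}_push_pad.npy");fl=b[b[:,2]<.2];print("bucketlow",np.c_[fl.min(0),fl.max(0)].round(3).tolist())
# bucket floor, back wall line
    w=b[b[:,2]>.235];r=cv2.minAreaRect((w[:,:2]*1000).astype(np.float32));print("backwall",len(w),r)
E
```

```text
scene
hood 1454 ((554.7274169921875, -207.57070922851562), (48.974205017089844, 120.79904174804688), 11.69002628326416) 0.37267083055443967
rim 1284 ((634.9634399414062, -189.57821655273438), (206.3872833251953, 193.82574462890625), 11.8577241897583)
hubtop 145 [0.57035211 0.25340964] [0.03704388 0.0379479 ] 0.14308149212116528
flange 232 [0.56768588 0.25395925] [0.06367881 0.06594227]
bucketlow [[0.151, 0.545], [-0.279, -0.158], [-0.003, 0.2]]
backwall 122 ((514.5704345703125, -272.5792236328125), (36.445491790771484, 150.36949157714844), 79.44537353515625)
top
hood 2433 ((550.1075439453125, -208.76531982421875), (50.244354248046875, 120.16008758544922), 11.761752128601074) 0.37282033566913764
rim 550 ((633.91064453125, -191.15707397460938), (200.18792724609375, 190.2163848876953), 11.861772537231445)
hubtop 239 [0.56565324 0.25252019] [0.03499419 0.03542529] 0.14242847993706487
flange 318 [0.5657698  0.25156797] [0.05866808 0.05870603]
bucketlow [[0.427, 0.535], [-0.278, -0.164], [0.011, 0.2]]
backwall 246 ((434.8511962890625, -224.50148010253906), (10.018792152404785, 80.30474090576172), 11.888731956481934)
```

```bash
cat >> h.py <<'E'
from scipy.spatial.transform import Rotation as Ro
A=np.radians(11.8); SO=np.array([.4865,-.2213]); XS=np.array([np.cos(A),np.sin(A)]); YS=np.array([-XS[1],XS[0]])
def st(P): d=P[:,:2]-SO; return np.c_[d@XS,d@YS,P[:,2]]
def w(x,y,z): return np.r_[SO+x*XS+y*YS,z]
def Rt(psi,th):
    psi,th=np.radians([psi,th]);f=np.r_[np.cos(psi),np.sin(psi),0]
    z=np.sin(th)*f-np.r_[0,0,np.cos(th)];y=np.r_[np.sin(psi),-np.cos(psi),0]
    return Ro.from_matrix(np.c_[np.cross(y,z),y,z])
def go(targets):
    s=read_state();p=np.array(s["tool_pos"]);R=Ro.from_rotvec(s["tcp_rot"])
    print("now",p.round(4),"F",np.round(s["wrist_force"],1),"t",s["time"],"w",s["width"])
    for q,(psi,th) in targets:
        D=(Rt(psi,th)*R.inv()).as_rotvec(degrees=True);print((np.array(q)-p).round(4).tolist(),D.round(1).tolist())
E
python3 - <<'E'
from h import *
for c in("scene","top"):
    b=st(np.load(f"pics/{c}_push_pad.npy"));b=b[(abs(b[:,1])<.06)]
    f=b[(abs(b[:,1])<.035)&(b[:,0]>-.04)&(b[:,0]<.04)&(b[:,2]>.15)&(b[:,2]<.21)]
    k=np.polyfit(f[:,0],f[:,2],1);print(c,len(f),"floor z(0),slope deg",k[1],np.degrees(np.arctan(k[0])),f[:,0].min(),f[:,0].max())
    a=b[b[:,2]>.15];print("y range",np.percentile(a[:,1],[1,99]));
    for z in(.19,.21,.23,.245):
        s=b[abs(b[:,2]-z)<.006];print(z,len(s),np.percentile(s,[5,50,95],axis=0).round(3).tolist() if len(s) else 0)
    h=st(np.load(f"pics/{c}_station.npy"));h=h[h[:,2]>.366];print("hood",np.percentile(h,[1,99],axis=0).round(3).tolist())
go([([.567,.253,.22],(100,5)),([.567,.253,.22],(24,10)),([.567,.253,.130],(24,10))])
E
```

```text
scene 818 floor z(0),slope deg 0.17786141080753348 8.07139125354442 -0.03978835492150367 0.03987278150946512
y range [-0.04974054  0.04791442]
0.19 381 [[-0.046, -0.049, 0.184], [0.024, -0.004, 0.188], [0.048, 0.047, 0.195]]
0.21 179 [[-0.046, -0.049, 0.204], [0.012, -0.031, 0.208], [0.044, 0.048, 0.214]]
0.23 62 [[-0.047, -0.049, 0.225], [-0.045, -0.039, 0.23], [-0.042, -0.027, 0.236]]
0.245 74 [[-0.049, -0.049, 0.24], [-0.045, -0.037, 0.246], [-0.042, -0.025, 0.25]]
hood [[0.047, -0.06, 0.366], [0.093, 0.057, 0.376]]
top 1597 floor z(0),slope deg 0.17776876679069195 8.096572278097048 -0.03995288042199856 0.03990223806983347
y range [-0.04844636  0.04853999]
0.19 227 [[-0.044, -0.047, 0.184], [0.009, -0.031, 0.188], [0.04, 0.048, 0.195]]
0.21 149 [[-0.046, -0.049, 0.204], [0.012, 0.044, 0.208], [0.034, 0.048, 0.213]]
0.23 14 [[-0.055, -0.025, 0.225], [-0.048, 0.034, 0.229], [-0.046, 0.048, 0.236]]
0.245 195 [[-0.055, -0.027, 0.242], [-0.051, 0.005, 0.245], [-0.047, 0.039, 0.251]]
hood [[0.041, -0.057, 0.366], [0.088, 0.058, 0.376]]
now [0.1701 0.6532 0.2533] F [ 0.1 -0.5  0.4] t 1.5 w 1.0012570689576874
[0.3969, -0.4002, -0.0333] [3.9, 3.6, -65.4]
[0.3969, -0.4002, -0.0333] [13.0, 1.1, -140.9]
[0.3969, -0.4002, -0.1233] [13.0, 1.1, -140.9]
```

step_arm --motion '[[[0.085, 0.03, -0.03, 0, 0, 0, -10], [0.085, 0.07, -0.07, 0, 0, 0, -20], [0.085, 0.11, -0.11, 0, 0, 0, -30], [0.085, 0.15, -0.15, 0, 0, 0, -40], [0.085, 0.19, -0.19, 0, 0, 0, -50], [0.085, 0.23, -0.23, 0, 0, 0, -60], [0.085, 0.27, -0.27, 0, 0, 0, -70], [0.085, 0.31, -0.31, 0, 0, 0, -80]]]' --newtons 60

```text
time: 2.5
tool_pos: [0.4813, 0.3418, 0.2536]
tcp_rot: [2.315, 2.124, 0.001]
wrist_force: [0.3, 0.5, 0.1]
width: 0.996
```

```bash
python3 - <<'E'
from h import *
go([([.567,.253,.22],(24,10)),([.567,.253,.130],(24,10))])
E
```

```text
now [0.4813 0.3418 0.2536] F [0.3 0.5 0.1] t 2.5 w 0.9964608453594684
[0.0857, -0.0888, -0.0336] [8.5, -6.0, -60.9]
[0.0857, -0.0888, -0.1236] [8.5, -6.0, -60.9]
```

step_arm --motion '[[[0.085, 0.014, -0.015, 0, 1.4, -1, -10], [0.085, 0.028, -0.03, -0.01, 2.8, -2, -20], [0.085, 0.042, -0.045, -0.015, 4.2, -3, -30], [0.085, 0.056, -0.06, -0.02, 5.6, -4, -40], [0.085, 0.072, -0.075, -0.03, 7, -5, -50], [0.085, 0.086, -0.089, -0.034, 8.5, -6, -60.9], [0.085, 0.086, -0.089, -0.034, 8.5, -6, -60.9], [0.085, 0.086, -0.089, -0.034, 8.5, -6, -60.9]]]'

```text
time: 3.5
tool_pos: [0.5671, 0.2532, 0.2199]
tcp_rot: [-3.025, -0.648, -0.263]
wrist_force: [0.5, -0.1, 0.4]
width: 0.993
```

```bash
python3 - <<'E'
from h import *
go([([.567,.253,.130],(24,10))])
im,d=read_camera("wrist");cv2.imwrite("pics/w1.png",im);spots("wrist",["pulley"])
E
```

```text
now [0.5671 0.2532 0.2199] F [ 0.5 -0.1  0.4] t 3.5 w 0.9932528635942611
[-0.0001, -0.0002, -0.0899] [0.0, -0.1, -0.2]
wrist pulley 0.68 [0.5774 0.2572 0.1024]
```

View pics/w1.png

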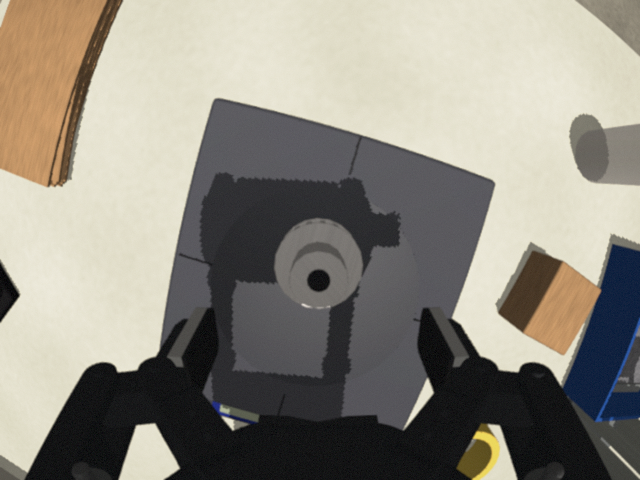

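The wrist view shows the hub axis at (318,280), centred between the open fingers (190–440). I'll use more tilt (20°) for hood clearance, then descend and grip.

```bash
python3 - <<'E'
from h import *
go([([.566,.2525,.133],(24,20))])
E
```

```text
now [0.5672 0.2535 0.2201] F [-0.4 -0.  -0.5] t 3.6 w 0.9995277655230442
[-0.0012, -0.001, -0.0871] [4.1, -9.2, -0.2]
```

step_arm --motion '[[[0.085, -0.001, -0.001, -0.015, 4.1, -9.2, 0], [0.085, -0.001, -0.001, -0.04, 4.1, -9.2, 0], [0.085, -0.001, -0.001, -0.065, 4.1, -9.2, 0], [0.085, -0.001, -0.001, -0.087, 4.1, -9.2, 0], [0.085, -0.001, -0.001, -0.087, 4.1, -9.2, 0], [0.02, -0.001, -0.001, -0.087, 4.1, -9.2, 0], [0.02, -0.001, -0.001, -0.087, 4.1, -9.2, 0], [0.02, -0.001, -0.001, -0.087, 4.1, -9.2, 0]]]' --newtons 60

```text
time: 4.6
tool_pos: [0.5672, 0.2529, 0.1349]
tcp_rot: [-2.956, -0.633, -0.527]
wrist_force: [2.7, 1.0, -0.1]
width: 0.4
```

step_arm --motion '[[[0.02, 0, 0, 0, 0, 0, 0], [0.02, 0, 0, 0, 0, 0, 0], [0.02, 0, 0, 0, 0, 0, 0], [0.02, 0, 0, 0.02, 0, 0, 0], [0.02, 0, 0, 0.06, 0, 0, 0], [0.02, 0, 0, 0.11, 0, 0, 0], [0.02, 0, 0, 0.16, 0, 0, 0], [0.02, 0, 0, 0.21, 0, 0, 0]]]'

```text
time: 5.6
tool_pos: [0.5667, 0.2527, 0.3456]
tcp_rot: [-2.957, -0.633, -0.525]
wrist_force: [0.4, 0.3, -1.9]
width: 0.402
```

```bash
python3 - <<'E'
from h import *
im,d=read_camera("wrist");sc,d2=read_camera("scene")
cv2.imwrite("pics/w2.png",np.hstack([cv2.resize(im,(400,300)),sc[90:390,220:620]]))
print(read_state()["wrist_force"])
# TCP relative to pulley origin at grasp: offset along pulley z = .1345-.07
L=.0645
for lab,x,lift in (("pre",-.03,.16),("mid",-.008,.05),("seat",-.004,.003)):
    th=np.radians(8); nx,nz=-np.sin(th),np.cos(th)
    zf=.178+x*np.tan(th)+lift
    go([(w(x+nx*L,0,zf+nz*L),(11.8,28))])
E
```

```text
[ 0.81916381  0.20926467 -2.33990775]
now [0.5705 0.2542 0.3539] F [ 0.8  0.2 -2.3] t 5.7 w 0.3968303608692283
[-0.1222, -0.4834, 0.0437] [2.2, -6.6, -12.3]
now [0.5705 0.2542 0.3539] F [ 0.8  0.2 -2.3] t 5.7 w 0.3968303608692283
[-0.1006, -0.479, -0.0632] [2.2, -6.6, -12.3]
now [0.5705 0.2542 0.3539] F [ 0.8  0.2 -2.3] t 5.7 w 0.3968303608692283
[-0.0967, -0.4781, -0.1096] [2.2, -6.6, -12.3]
```

View pics/w2.png

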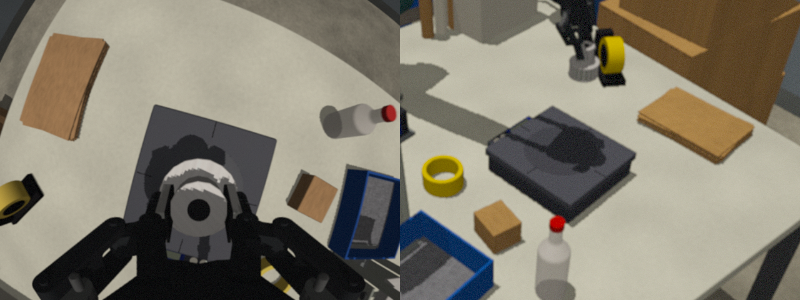

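step_arm --motion '[[[0.02, -0.035, -0.04, 0.02, 0.3, -0.8, -1.5], [0.02, -0.075, -0.085, 0.035, 0.6, -1.6, -3], [0.02, -0.11, -0.13, 0.044, 0.9, -2.4, -4.5], [0.02, -0.125, -0.185, 0.044, 1.2, -3.2, -6], [0.02, -0.13, -0.24, 0.044, 1.5, -4, -7.5], [0.02, -0.13, -0.295, 0.044, 1.8, -4.8, -9], [0.02, -0.13, -0.345, 0.044, 2, -5.7, -11], [0.02, -0.13, -0.39, 0.044, 2.2, -6.6, -12.3]]]'

```text
time: 6.7
tool_pos: [0.4395, -0.1377, 0.3962]
tcp_rot: [-2.986, -0.306, -0.742]
wrist_force: [1.0, -0.1, -2.1]
width: 0.403
```

```bash
cat > pl.py <<'E'
from h import *
import sys
L=.0645
def tgt(x,lift,th=28):
    a=np.radians(8);zf=.178+x*np.tan(a)+lift
    return (w(x-np.sin(a)*L,0,zf+np.cos(a)*L),(11.8,th))
go([tgt(-.03,.16),tgt(-.015,.09),tgt(-.008,.05),tgt(-.004,.004),tgt(-.004,0)])
E
python3 pl.py
```

```text
now [ 0.4395 -0.1377  0.3962] F [ 1.  -0.1 -2.1] t 6.7 w 0.403427969745925
[0.0088, -0.0916, 0.0015] [-0.0, -0.1, 0.1]
[0.0235, -0.0886, -0.0664] [-0.0, -0.1, 0.1]
[0.0303, -0.0871, -0.1054] [-0.0, -0.1, 0.1]
[0.0343, -0.0863, -0.1508] [-0.0, -0.1, 0.1]
[0.0343, -0.0863, -0.1548] [-0.0, -0.1, 0.1]
```

step_arm --motion '[[[0.02, 0.005, -0.045, 0, 0, 0, 0], [0.02, 0.009, -0.0916, 0, 0, 0, 0], [0.02, 0.009, -0.0916, 0, 0, 0, 0], [0.02, 0.024, -0.0885, -0.04, 0, 0, 0], [0.02, 0.032, -0.0868, -0.08, 0, 0, 0], [0.02, 0.0365, -0.086, -0.115, 0, 0, 0], [0.02, 0.0375, -0.0858, -0.13, 0, 0, 0], [0.02, 0.0375, -0.0858, -0.138, 0, 0, 0]]]'

```text
time: 7.7
tool_pos: [0.4768, -0.2227, 0.2573]
tcp_rot: [-2.985, -0.307, -0.74]
wrist_force: [-0.8, -0.8, -3.3]
width: 0.401
```

```bash
sed -i 's/^go.*//' pl.py; echo 'go([tgt(-.001,.004),tgt(-.001,0)])
im,d=read_camera("wrist");sc,d2=read_camera("scene")
cv2.imwrite(f"pics/{sys.argv[1]}.png",np.hstack([cv2.resize(im,(400,300)),cv2.resize(sc[160:360,120:320],(400,300))]))' >> pl.py; python3 pl.py w3
```

```text
now [ 0.4768 -0.2227  0.2573] F [-0.8 -0.8 -3.3] t 7.7 w 0.40136776978663763
[-0.0001, -0.0006, -0.0115] [-0.1, -0.2, 0.1]
[-0.0001, -0.0006, -0.0155] [-0.1, -0.2, 0.1]
```

View pics/w3.png

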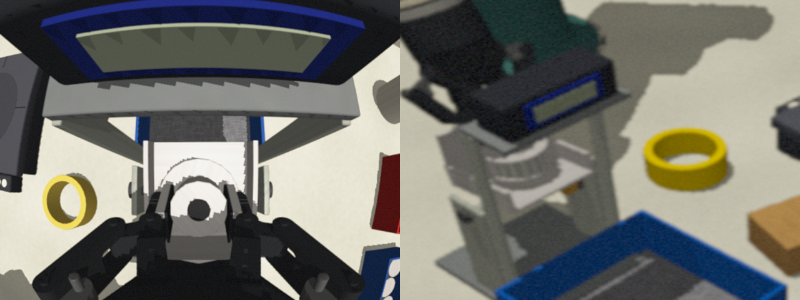

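The wrist view shows the hub at (198,208), centred between the bucket walls, with the hood at (210,40) well clear. Now lower the last bit.

step_arm --motion '[[[0.02, 0, -0.0006, -0.005, 0, 0, 0], [0.02, 0, -0.0006, -0.008, 0, 0, 0], [0.02, 0, -0.0006, -0.01, 0, 0, 0], [0.02, 0, -0.0006, -0.012, 0, 0, 0], [0.02, 0, -0.0006, -0.0135, 0, 0, 0], [0.02, 0, -0.0006, -0.0135, 0, 0, 0], [0.02, 0, -0.0006, -0.0135, 0, 0, 0], [0.02, 0, -0.0006, -0.0135, 0, 0, 0]]]'

```text
time: 8.8
tool_pos: [0.4771, -0.2239, 0.2447]
tcp_rot: [-2.986, -0.306, -0.742]
wrist_force: [0.4, -0.3, -2.0]
width: 0.401
```

step_arm --motion '[[[0.02, 0, 0, -0.0005, 0, 0, 0], [0.02, 0, 0, -0.001, 0, 0, 0], [0.02, 0, 0, -0.0015, 0, 0, 0], [0.02, 0, 0, -0.002, 0, 0, 0], [0.02, 0, 0, -0.0025, 0, 0, 0], [0.02, 0, 0, -0.003, 0, 0, 0], [0.02, 0, 0, -0.003, 0, 0, 0], [0.02, 0, 0, -0.003, 0, 0, 0]]]'

```text
time: 9.8
tool_pos: [0.4771, -0.2239, 0.2418]
tcp_rot: [-2.986, -0.306, -0.742]
wrist_force: [0.5, -0.5, -3.0]
width: 0.401
```

step_arm --motion '[[[0.02, 0, 0, -0.0005, 0, 0, 0], [0.02, 0, 0, -0.001, 0, 0, 0], [0.02, 0, 0, -0.0015, 0, 0, 0], [0.02, 0, 0, -0.002, 0, 0, 0], [0.02, 0, 0, -0.0025, 0, 0, 0], [0.02, 0, 0, -0.0025, 0, 0, 0], [0.02, 0, 0, -0.0025, 0, 0, 0], [0.02, 0, 0, -0.0025, 0, 0, 0]]]'

```text
time: 10.8
tool_pos: [0.4776, -0.2241, 0.2409]
tcp_rot: [-2.986, -0.307, -0.745]
wrist_force: [-5.3, 0.4, 6.6]
width: 0.4
```

step_arm --motion '[[[0.05, 0, 0, 0.001, 0, 0, 0], [0.065, 0, 0, 0.001, 0, 0, 0], [0.065, 0, 0, 0.001, 0, 0, 0], [0.065, 0, 0, 0.001, 0, 0, 0], [0.065, -0.01, -0.002, 0.02, 0, 0, 0], [0.065, -0.02, -0.004, 0.04, 0, 0, 0], [0.065, -0.03, -0.006, 0.06, 0, 0, 0], [0.065, -0.04, -0.008, 0.08, 0, 0, 0]]]'

```text
time: 11.8
tool_pos: [0.4372, -0.2321, 0.3214]
tcp_rot: [-2.986, -0.307, -0.744]
wrist_force: [0.5, 0.6, -0.6]
width: 0.762
```

```bash
python3 pl.py w4; python3 - <<'E'
from h import *
spots("wrist",["pulley","push_pad"])
E
```

```text
now [ 0.4372 -0.2321  0.3214] F [ 0.5  0.6 -0.6] t 11.8 w 0.7623991311691808
[0.0395, 0.0088, -0.0756] [0.0, -0.0, 0.1]
[0.0395, 0.0088, -0.0796] [0.0, -0.0, 0.1]
wrist pulley 0.84 [ 0.4849 -0.2257  0.2128]
wrist pulley 0.58 [0.4178 0.0035 0.0397]
wrist push_pad 0.75 [ 0.4762 -0.2284  0.1797]
```

View pics/w4.png

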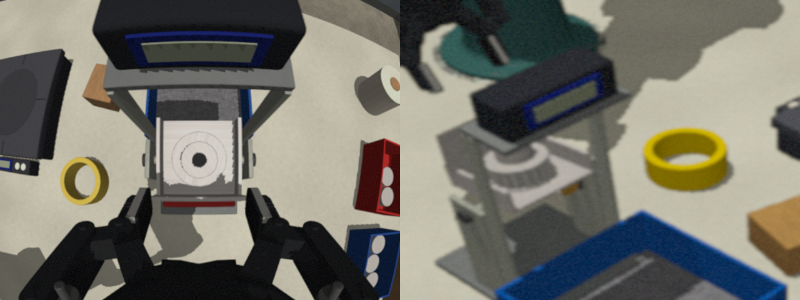

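The pulley stands upright and released in the bucket, at (198,160) in the wrist half, with the red pad at (198,205). Next I plan the push.

```bash
cat > push.py <<'E'
from h import *
import sys
TH=48
def tip(a,back=0):
    c=np.r_[-.055*np.cos(a)+.062*np.sin(a),.16+.055*np.sin(a)+.062*np.cos(a)]
    m=np.r_[np.cos(a),-np.sin(a)];t=np.radians(TH)
    s=np.sign(np.cos(t+a)); u=np.r_[np.cos(t),np.sin(t)]
    q=c-m*abs(.011*np.cos(t+a))-back*m
    # tangential: put leading corner a bit below centre
    tv=np.r_[np.sin(a),np.cos(a)]; q=q-tv*.006
    q=q-.022*np.r_[np.sin(t),-np.cos(t)]
    return (w(q[0],0,q[1]),(11.8,TH))
E
python3 - <<'E'
from push import *
s=read_state();T=np.array(get_calibration("wrist")["world_from_camera"])
print("cam in tool",(Ro.from_rotvec(s["tcp_rot"]).inv().apply(T[:3,3]-s["tool_pos"])).round(3), "q",s["q"].round(2))
p,_=tip(0,.06);p2=p.copy();p2[2]+=.03
go([(p2,(11.8,TH)),(p,(11.8,TH))])
E
```

```text
cam in tool [ 0.082  0.    -0.12 ] q [-0.8  -0.32  2.12  0.46  1.11  0.4 ]
now [ 0.4377 -0.2322  0.3209] F [-0.2 -0.1 -0.8] t 12.0 w 0.7641178959082279
[-0.0869, -0.0174, -0.0601] [4.1, -19.6, 0.1]
[-0.0869, -0.0174, -0.0901] [4.1, -19.6, 0.1]
```

step_arm --motion '[[[0.04, -0.015, -0.003, 0, 0, 0, 0], [0.02, -0.03, -0.006, 0, 0, 0, 0], [0, -0.045, -0.009, 0, 1, -5, 0], [0, -0.06, -0.012, -0.01, 2, -10, 0], [0, -0.075, -0.015, -0.03, 3, -15, 0], [0, -0.087, -0.0174, -0.05, 4.1, -19.6, 0], [0, -0.087, -0.0174, -0.06, 4.1, -19.6, 0], [0, -0.087, -0.0174, -0.06, 4.1, -19.6, 0]]]'

```text
time: 13.0
tool_pos: [0.3504, -0.2497, 0.2603]
tcp_rot: [-2.782, -0.283, -1.238]
wrist_force: [0.7, -0.4, 0.8]
width: -0.003
```

```bash
python3 - <<'E'
from push import *
print(read_state()["q"].round(2))
go([tip(0,.03)]+[tip(0,.008),tip(0,.003),tip(0,0)]+[tip(a) for a in (.04,.08,.12,.16,.2,.25)])
E
```

```text
[-1.29 -0.38  2.4   0.91  1.22 -0.3 ]
now [ 0.3504 -0.2497  0.2603] F [ 0.7 -0.4  0.8] t 13.0 w -0.002511614081908612
[0.0297, 0.0061, -0.0296] [-0.1, -0.0, 0.2]
[0.0512, 0.0106, -0.0296] [-0.1, -0.0, 0.2]
[0.0561, 0.0116, -0.0296] [-0.1, -0.0, 0.2]
[0.059, 0.0123, -0.0296] [-0.1, -0.0, 0.2]
[0.0616, 0.0128, -0.0272] [-0.1, -0.0, 0.2]
[0.0643, 0.0133, -0.0249] [-0.1, -0.0, 0.2]
[0.067, 0.0139, -0.0227] [-0.1, -0.0, 0.2]
[0.0699, 0.0145, -0.0206] [-0.1, -0.0, 0.2]
[0.0729, 0.0151, -0.0187] [-0.1, -0.0, 0.2]
[0.0766, 0.0159, -0.0165] [-0.1, -0.0, 0.2]
```

Reached. Now descend and touch the pad lightly.

step_arm --motion '[[[0, 0.01, 0.002, -0.015, 0, 0, 0], [0, 0.02, 0.004, -0.0296, 0, 0, 0], [0, 0.03, 0.006, -0.0296, 0, 0, 0], [0, 0.045, 0.0093, -0.0296, 0, 0, 0], [0, 0.051, 0.0106, -0.0296, 0, 0, 0], [0, 0.056, 0.0116, -0.0296, 0, 0, 0], [0, 0.059, 0.0123, -0.0296, 0, 0, 0], [0, 0.06, 0.0125, -0.0296, 0, 0, 0]]]'

```text
time: 14.0
tool_pos: [0.4105, -0.2371, 0.2308]
tcp_rot: [-2.782, -0.283, -1.238]
wrist_force: [0.5, 0.7, 0.3]
width: -0.003
```

```bash
python3 - <<'E'
from push import *
im,_=read_camera("wrist");sc,d2=read_camera("top")
cv2.imwrite("pics/w5.png",np.hstack([cv2.resize(im,(400,300)),cv2.resize(sc[200:400,350:550],(400,300))]))
go([tip(a) for a in (0,.04,.08,.12,.16,.2,.25,.3)])
E
```

```text
now [ 0.4103 -0.2372  0.2307] F [ 1.   0.  -0.6] t 14.1 w -0.0005831493101873606
[-0.0009, -0.0002, 0.0] [-0.1, -0.0, 0.2]
[0.0017, 0.0003, 0.0024] [-0.1, -0.0, 0.2]
[0.0044, 0.0009, 0.0048] [-0.1, -0.0, 0.2]
[0.0071, 0.0015, 0.007] [-0.1, -0.0, 0.2]
[0.01, 0.0021, 0.009] [-0.1, -0.0, 0.2]
[0.0129, 0.0027, 0.0109] [-0.1, -0.0, 0.2]
[0.0167, 0.0035, 0.0131] [-0.1, -0.0, 0.2]
[0.0206, 0.0043, 0.0151] [-0.1, -0.0, 0.2]
```

View pics/w5.png

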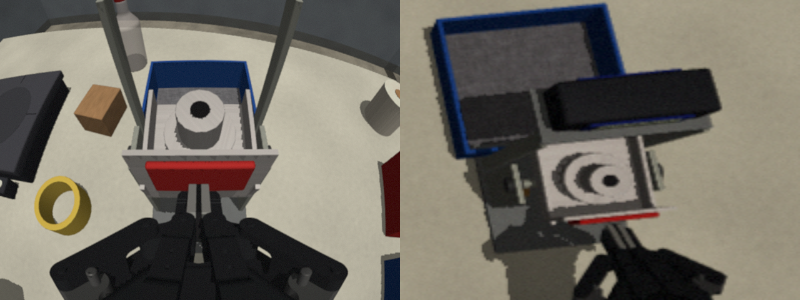

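The fingertips are at (197,190), just behind the red pad's middle (200,178), with no contact force yet. Start the push.

step_arm --motion '[[[0, 0.0017, 0.0003, 0.001, 0, 0, 0], [0, 0.0044, 0.0009, 0.003, 0, 0, 0], [0, 0.0071, 0.0015, 0.006, 0, 0, 0], [0, 0.01, 0.0021, 0.009, 0, 0, 0], [0, 0.0129, 0.0027, 0.0109, 0, 0, 0], [0, 0.0167, 0.0035, 0.0131, 0, 0, 0], [0, 0.0206, 0.0043, 0.0151, 0, 0, 0], [0, 0.0206, 0.0043, 0.0151, 0, 0, 0]]]'

```text
time: 15.1
tool_pos: [0.4313, -0.2328, 0.2463]
tcp_rot: [-2.782, -0.283, -1.239]
wrist_force: [-3.3, 0.6, 0.3]
width: -0.004
```

```bash
python3 - <<'E'
from push import *
go([tip(a) for a in (.3,.35,.4,.5,.6,.7,.8,.9,1.0,1.1,1.15)])
E
```

```text
now [ 0.4313 -0.2328  0.2463] F [-3.3  0.6  0.3] t 15.1 w -0.0036768693608361714
[-0.0004, -0.0001, -0.0005] [-0.0, 0.0, 0.1]
[0.0036, 0.0007, 0.0013] [-0.0, 0.0, 0.1]
[0.0077, 0.0016, 0.0028] [-0.0, 0.0, 0.1]
[0.016, 0.0033, 0.0052] [-0.0, 0.0, 0.1]
[0.0245, 0.0051, 0.0065] [-0.0, 0.0, 0.1]
[0.033, 0.0069, 0.0069] [-0.0, 0.0, 0.1]
[0.0405, 0.0084, 0.0074] [-0.0, 0.0, 0.1]
[0.0475, 0.0099, 0.0078] [-0.0, 0.0, 0.1]
[0.0546, 0.0114, 0.0074] [-0.0, 0.0, 0.1]
[0.0618, 0.0129, 0.0064] [-0.0, 0.0, 0.1]
[0.0654, 0.0136, 0.0056] [-0.0, 0.0, 0.1]
```

step_arm --motion '[[[0, 0.0036, 0.0007, 0.0013, 0, 0, 0], [0, 0.0077, 0.0016, 0.0028, 0, 0, 0], [0, 0.012, 0.0025, 0.004, 0, 0, 0], [0, 0.016, 0.0033, 0.0052, 0, 0, 0], [0, 0.02, 0.0042, 0.0059, 0, 0, 0], [0, 0.0245, 0.0051, 0.0065, 0, 0, 0], [0, 0.029, 0.006, 0.0067, 0, 0, 0], [0, 0.033, 0.0069, 0.0069, 0, 0, 0]]]'

```text
time: 16.1
tool_pos: [0.4653, -0.2257, 0.2544]
tcp_rot: [-2.78, -0.284, -1.242]
wrist_force: [-3.5, 1.5, 5.5]
width: -0.001
```

step_arm --motion '[[[0, 0.004, 0.0008, 0.0003, 0, 0, 0], [0, 0.0075, 0.0015, 0.0005, 0, 0, 0], [0, 0.0145, 0.003, 0.0009, 0, 0, 0], [0, 0.018, 0.0038, 0.0007, 0, 0, 0], [0, 0.0216, 0.0045, 0.0005, 0, 0, 0], [0, 0.0252, 0.0052, 0, 0, 0, 0], [0, 0.0288, 0.006, -0.0005, 0, 0, 0], [0, 0.031, 0.0064, -0.0012, 0, 0, 0]]]'

```text
time: 17.1
tool_pos: [0.4966, -0.2195, 0.2534]
tcp_rot: [-2.78, -0.284, -1.242]
wrist_force: [-3.5, -0.1, 2.6]
width: -0.001
```

```bash
python3 - <<'E'
from push import *
sc,d2=read_camera("scene");t,_=read_camera("top")
cv2.imwrite("pics/w6.png",np.hstack([cv2.resize(sc[200:440,110:330],(400,400)),cv2.resize(t[190:390,350:550],(400,400))]))
for c in("scene","top"): spots(c,["pulley"])
go([tip(a) for a in (1.1,1.15,1.2)])
E
```

```text
scene pulley 0.69 [ 0.513  -0.2164  0.1684]
scene pulley 0.66 [ 0.6986 -0.1844  0.0782]
top pulley 0.24 [ 0.5404 -0.1835  0.0754]
now [ 0.4964 -0.2195  0.2535] F [-4.5 -0.9  2.1] t 17.3 w 0.0010024203708451141
[-0.0032, -0.0004, -0.0008] [-0.0, 0.1, 0.1]
[0.0003, 0.0003, -0.0016] [-0.0, 0.1, 0.1]
[0.0039, 0.0011, -0.0026] [-0.0, 0.1, 0.1]
```

View pics/w6.png

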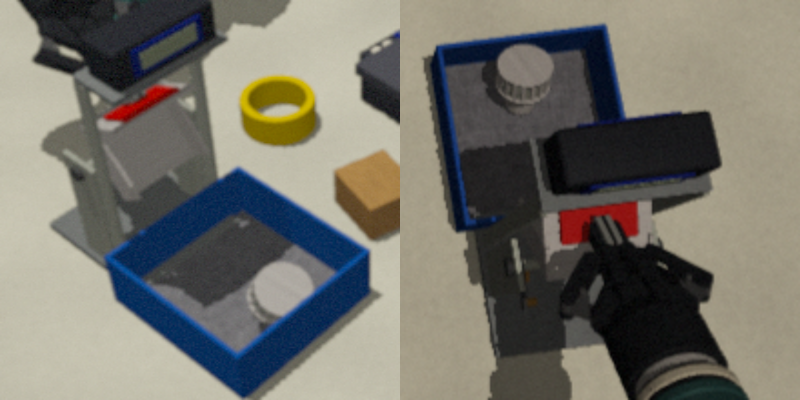

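The pulley lies in the tote at (280,300) in the scene half and (520,85) in the top half, and the bucket is well over. Now follow the bucket back along the arc and withdraw.

```bash
python3 - <<'E'
from push import *
go([tip(a,.0) for a in (1.0,.85,.7,.55,.4,.25,.1,0)]+[tip(0,b) for b in (.01,.05)])
E
```

```text
now [ 0.4964 -0.2195  0.2535] F [-4.5 -0.9  2.1] t 17.3 w 0.0010024203708451141
[-0.0104, -0.0019, 0.0002] [-0.0, 0.1, 0.1]
[-0.0211, -0.0042, 0.0005] [-0.0, 0.1, 0.1]
[-0.032, -0.0065, -0.0002] [-0.0, 0.1, 0.1]
[-0.0448, -0.0091, -0.0012] [-0.0, 0.1, 0.1]
[-0.0574, -0.0117, -0.0043] [-0.0, 0.1, 0.1]
[-0.0694, -0.0142, -0.0096] [-0.0, 0.1, 0.1]
[-0.0803, -0.0165, -0.0169] [-0.0, 0.1, 0.1]
[-0.087, -0.0179, -0.0227] [-0.0, 0.1, 0.1]
[-0.0967, -0.02, -0.0227] [-0.0, 0.1, 0.1]
[-0.1359, -0.0281, -0.0227] [-0.0, 0.1, 0.1]
```

step_arm --motion '[[[0, -0.0104, -0.0019, 0.0002, 0, 0, 0], [0, -0.0211, -0.0042, 0.0005, 0, 0, 0], [0, -0.032, -0.0065, -0.0002, 0, 0, 0], [0, -0.0448, -0.0091, -0.0012, 0, 0, 0], [0, -0.0574, -0.0117, -0.0043, 0, 0, 0], [0, -0.0694, -0.0142, -0.0096, 0, 0, 0], [0, -0.0803, -0.0165, -0.0169, 0, 0, 0], [0, -0.0967, -0.02, -0.0227, 0, 0, 0]]]'

```text
time: 18.3
tool_pos: [0.3989, -0.2393, 0.2299]
tcp_rot: [-2.78, -0.284, -1.241]
wrist_force: [-0.6, 0.2, 0.3]
width: 0.002
```

step_arm --motion '[[[0, -0.015, -0.003, 0, 0, 0, 0], [0, -0.03, -0.006, 0.005, 0, 0, 0], [0, -0.045, -0.009, 0.015, 0, 0, 0], [0, -0.055, -0.0115, 0.03, 0, 0, 0], [0, -0.055, -0.0115, 0.05, 0, 0, 0], [0, -0.055, -0.0115, 0.06, 0, 0, 0], [0, -0.055, -0.0115, 0.06, 0, 0, 0], [0, -0.055, -0.0115, 0.06, 0, 0, 0]]]'

```text
time: 19.3
tool_pos: [0.3437, -0.2503, 0.2889]
tcp_rot: [-2.779, -0.283, -1.24]
wrist_force: [0.2, -0.4, 0.1]
width: 0.002
```

```bash
python3 - <<'E'
from push import *
sc,d2=read_camera("scene");t,d=read_camera("top")
cv2.imwrite("pics/w7.png",np.hstack([cv2.resize(sc[180:440,110:420],(400,336)),cv2.resize(t[130:390,290:550],(336,336))]))
for c in("scene","top"): spots(c,["pulley","bottle","tape","carton"])
b=regions_of("top","push_pad")
if b:
    b=st(cloud("top",d,b[0]["region"]))
    f=b[(abs(b[:,1])<.035)&(abs(b[:,0])<.04)&(b[:,2]>.15)&(b[:,2]<.21)];k=np.polyfit(f[:,0],f[:,2],1);print("floor",len(f),k[1],np.degrees(np.arctan(k[0])))
s=read_state();print(s["time"],s["tool_pos"],s["wrist_force"])
E
```

```text
scene pulley 0.78 [ 0.6991 -0.185   0.079 ]
scene pulley 0.67 [0.5671 0.2135 0.0703]
scene bottle 0.97 [ 0.799  -0.008   0.1104]
scene bottle 0.62 [ 0.564  -0.2076  0.0626]
scene tape 0.75 [0.4199 0.0036 0.0278]
scene tape 0.18 [ 0.6953 -0.1796  0.0789]
scene carton 0.96 [ 0.6273 -0.0022  0.0584]
top pulley 0.91 [ 0.6861 -0.1791  0.0689]
top bottle 0.79 [0.7729 0.0046 0.1303]
top tape 0.84 [ 0.4069 -0.0008  0.0477]
top carton 0.79 [0.6095 0.0063 0.0575]
top carton 0.35 [ 0.4768 -0.2268  0.179 ]
floor 1598 0.1777219967152312 8.142411866489432
19.85 [ 0.34390087 -0.25080711  0.2898523 ] [0.46124792 0.10352368 0.7831928 ]
```

View pics/w7.png

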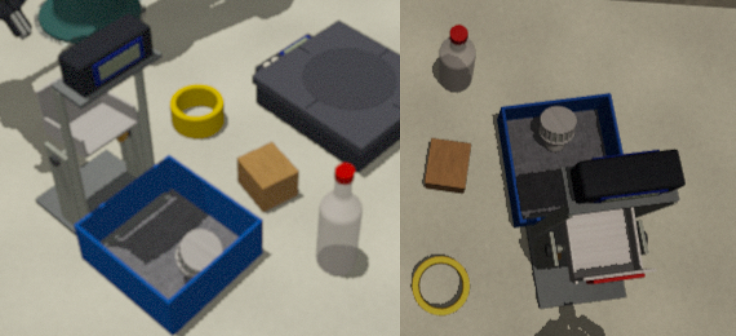

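The pulley rests in the tote at (200,250) in the scene half. The bucket is home, with its floor at 8.1° and z 0.1777 m as before. The bottle, tape and carton have not moved, and the arm is clear. Handing in.

```bash
python3 -c "
from workcell import *
print(finish_job())"
```

```text
the job is handed in; nothing more can be done
None
```

The job is done and handed in at about 20 s, well inside the 64 s limit. I took the pulley off the scale by its hub, stood it upright in the bucket and let go. With closed fingers tilted about 48° I then pushed the bucket past its latch to roughly 1.1 rad and followed it back home.

- **Pulley:** it lies in the blue tote, confirmed in both the scene and top views.
- **Bucket:** it is fully home, with its floor at 8.1° and 0.178 m, the same as before the push.
- **Bottle, tape and carton:** they were found within about 7 mm of where they started. That is about the networks' accuracy, and the pictures show no change.
- **Forces:** the wrist force was under 10 N in every reading, and the arm touched nothing at the end.

A few network hits were false, such as a pulley on the empty scale and a bottle at the station. The pictures ruled these out, and no other check failed.

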